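Hang the squat tin on the spring scale

ROBOT

A 7-joint arm with a two-finger parallel gripper is mounted at the origin on a cart in front of the work surface, level with it; the furniture and walls round the work are solid. World frame = base frame: x ahead of the robot, y to its left, z up, the work surface at z = 0. Lengths are in m, angles in rad, forces in N, time in s.
With the tool pointing down it reaches from about 0.4 to 0.85 m from the base axis. Payload 10.4 kg.
Tool frame: the origin (TCP) lies at the very end of the fingers, on their centre line; the grasp point (between the pads) lies 19 mm behind it (manip.tcp_to_grasp is the z of the grasp point in the tool frame, in m); z points along the fingers, x is the direction in which the jaws open and shut, and the axes are right-handed (so a half turn about z gives the same grasp; the last joint's range is limited). The gripper opens to 85 mm and grips with 20 to 120 N. Pads are 22 mm wide; open, the fingers measure 114 mm over their backs; the gripper's body (76 mm by 85 mm) begins 54 mm behind the grasp point. The pads swing forward as they close: fully open they stand 13 mm farther back than shut.
Start: joints at [1.198, 0.332, -0.065, 1.46, 0.022, 1.35, -0.088], TCP at [0.214, -0.587, 0.231] pointing down, gripper open.
Joint ranges: [-2.6, 2.6], [-0.5, 2.12], [-1.47, 1.34], [0.16, 2.42], [-1.27, 4.41], [0.06, 2.06], [-2.6, 2.6]. Speed limits (rad/s): [2.22, 2.22, 2.79, 2.79, 3.14, 3.14, 3.14].

INTERFACE

Orientations are given as a unit quaternion [x, y, z, w].
In Python, from workcell import manip gives the robot as it stands.
- The arm moves only by the tool servo_tool, never from a script. Its argument "moves" is a list of rows, each an object with "travel": the shift along the tool's x, y, z in mm, a list of three; "dr": the turn, a rotation vector about the tool's x, y, z in degrees, a list of three. A call has 1 to 12 rows; each row shifts and turns the commanded pose from where the row before left it, along the tool's axes as they then stand; what a row does not reach is not made up. A row lasts 1/8 s, in which the tool goes at most 62.5 mm and 10.7 degrees, less where a joint would pass 70% of its speed; a pose out of reach is approached as far as the arm can. A call is refused whole if a number of a shift passes 62.5 or a number of a turn 10.7, either way. A call with a gripper value outside its range is refused whole. "claw" is the closure, from 0 (fully open) to 1 (shut), set as the call begins (left out, the last holds). The fingers move at their own pace and stop on an object; "squeeze" is the grip in N (left out, the last holds). Time passes only in rows, so rows that do not move let the fingers close. It gives the time, the measured TCP pose, the force and the opening at its end, in the units of the state.
- manip.get_obs(): the state, without advancing time (a new reading comes with each control period).
- manip.camera(name): name is "scene" or "top" or "wrist"; returns the picture (480x640x3 uint8, blue, green, red); there is no depth.
- manip.calibration(name): a dict with "intrinsics" (3x3 intrinsics, pixels), "view" (4x4, takes a point from world to camera coordinates). Camera axes: x right, y down, z forward; pixel columns grow to the right and rows downward; lengths in m; the calibration is good to about 2 mm. A picture is of the moment at which its call begins: read the wrist's pose just before it. calibration takes no time and is no camera call; for the wrist camera it gives the pose at the moment of the call.
- manip.hand_in(): hands the job in, once; it reports no verdict.
The state is a dict: "clock": time; "joint_pos": joint angles; "joint_velocities": joint speeds; "tau": joint torques, N m; "position": TCP position; "ee_rot": TCP orientation; "ft_force": force on the tool from outside, world axes, zero at the start; "torque": the same for the moment, N m; "grip_width": opening from 0.0 (shut) to 1.0 (fully open).
Only numpy, scipy, OpenCV 4.12 (cv2) and the standard library are available. Lean on these libraries where they do the work, as an engineer would, in place of code of your own. Each camera call takes 0.05 s, during which the arm holds its last target. There are 200 camera calls.

TASK

Weigh the squat round tin: hang it by its wire bail on the sprung hook of the stand scale, let go, and wait until the hook has stopped bobbing and the tin hangs still. Do not push the hook down to its bottom stop, and leave the tall tin and the square tin where they stand.

Things in the scene. Friction and masses are not known exactly. Their poses are not given: they have to be found in the camera images.
- squat_tin_grip (a point): Squat round white tin, steel lid (96 mm across, 70 mm high, about 0.45 kg): the centre of its light wooden grip block (36 mm along x, 18 mm thick along y, 34 mm tall; z up), 173 mm above the tin's underside. Pinch it across the 18 mm. An 8 mm stem, 26 mm long, joins the block's underside to the peak of the wire bail below.
- squat_tin_bar (a point): Peak of the squat tin's bail (wire centre), which sits in the hook: on the tin's axis, 130 mm above its underside, 43 mm below the grip's centre. Axes as the grip's. The bail is a rigid inverted V of 6 mm wire in the yz plane, its feet on the lid 32 mm either side, 60 mm below the peak; the hook passes under the peak along x.
- hook_seat (a point): Where the bail's peak rests in the scale's hook; moves with it, 210 mm above the worktop when unloaded. z up, +x from the free tip to the column. The hook, 8 mm wire in the xz plane, is a V open upward, 35 mm wide at the mouth: tip and arm rise 17 mm above the seat (tip at x = -26 mm), belly 13 mm below it. Carriage front at x = 87 mm; column top 251 mm, foot 12 mm (x from -50 mm) above the worktop.
- spring_hook (a joint): Downward travel of the sprung hook in m: 0 unloaded, bottom stop at 0.06. Spring of 160 N/m with about 0.5 N preload, lightly damped: the squat tin's weight dips it some 20 to 30 mm, and it bobs for about a second after the tin is let go.
- tall_tin_grip (a point): Tall slim round white tin (76 mm across the lid, 100 mm high), to be left alone: the centre of its grip block, 203 mm above its underside. Bail and block as on the squat tin.
- square_tin_grip (a point): Square white tin (84 mm square, 70 mm high), to be left alone: the centre of its grip block, 173 mm above its underside. Bail and block as on the squat tin.
Not all that is in view belongs to the job. Leave any orange look-alike of the part that bears squat_tin_grip alone.

How it is judged:
By the outcome, as a careful person would: the job done as asked, in the order asked, and still so for the second after the job is handed in, with the robot touching nothing.
It also fails if it takes over 51 s, if anything falls off the work surface, if the arm or the gripper's body presses on something with over 40 N, if the wrist force passes 120 N, or if a joint passes its speed limit or range.

## Working session

There is one attempt and no reset: what is moved stays moved. The work goes in short steps, Python scripts to look and compute and a tool call to move; the robot and the scene stay as the last step left them, time stands still between calls to the robot, and variables do not carry over. Pictures are saved under pics/ and viewed, on a budget of 10 in all, crops included, one or two more only if the job needs it, and the job is handed in when it is done.

Besides the shell and the picture viewer there is one more tool, called after ">>>" in YAML: its name, and indented under it one key for each argument. servo_tool: Moves the arm, as the interface text tells. Its arguments: {"type":"object","properties":{"moves":{"type":"array","items":{"type":"object","properties":{"travel":{"type":"array","items":{"type":"number"}},"dr":{"type":"array","items":{"type":"number"}}}}},"claw":{"type":"number"},"squeeze":{"type":"number"}},"required":["moves"]}

```bash
mkdir -p pics; ls; python3 - <<'E'
from workcell import manip
import cv2,numpy as np
np.set_printoptions(precision=4,suppress=True)
o=manip.get_obs();print(o['clock'],o['position'],o['ee_rot'],manip.tcp_to_grasp)
for n in('scene','top'):
    cv2.imwrite(f'pics/{n}0.png',manip.camera(n));c=manip.calibration(n);print(n,np.array(c['intrinsics']),np.array(c['view']))
E
```

```text
pics
0.0 [ 0.2141 -0.5868  0.2305] [ 0.8194 -0.5733 -0.0006 -0.0004] -0.0187
scene [[507.5359   0.     318.0941]
 [  0.     507.5359 240.8227]
 [  0.       0.       1.    ]] [[-0.9717  0.2362  0.0077  0.4936]
 [ 0.1971  0.8279 -0.5251  0.0148]
 [-0.1304 -0.5087 -0.851   1.4226]
 [ 0.      0.      0.      1.    ]]
top [[511.351    0.     310.5909]
 [  0.     511.351  245.5697]
 [  0.       0.       1.    ]] [[-0.0098 -0.9999  0.0123 -0.0185]
 [-0.9874  0.0077 -0.1581  0.5229]
 [ 0.158  -0.0137 -0.9873  1.1508]
 [ 0.      0.      0.      1.    ]]
```

View pics/scene0.png

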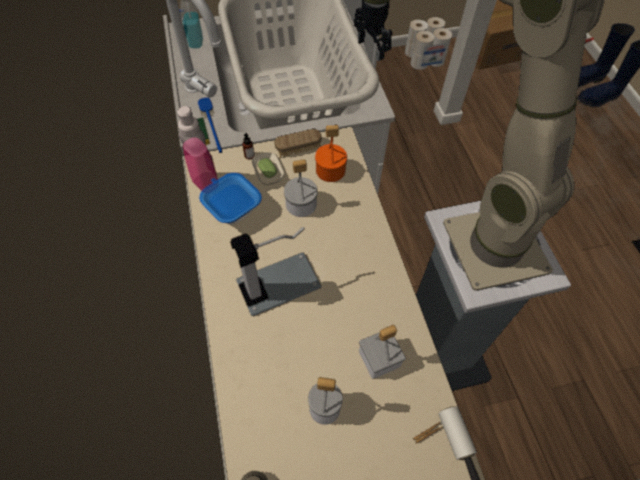

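View pics/top0.png

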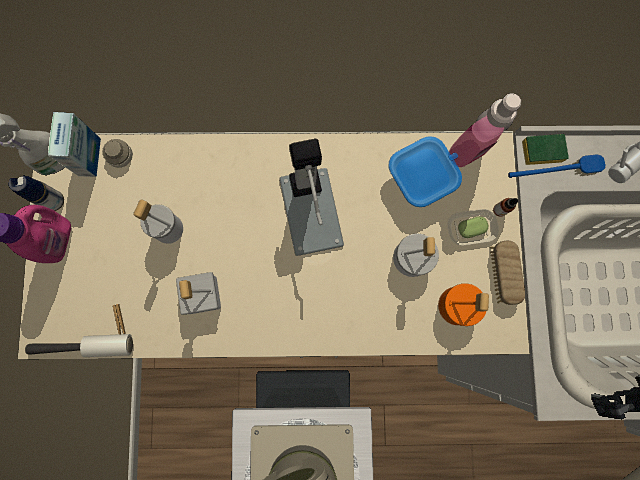

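The candidates in the top view are round tin A (160,223), round tin B (416,255), the square tin (198,295) and an orange look-alike (465,305). A and B are the only contenders, so I'll compare grip height and lid width by triangulation. I'll also view a crop of both.

```bash
cat > h.py <<'E'
import numpy as np,cv2
from workcell import manip
np.set_printoptions(precision=4,suppress=True)
def P(n):
    c=manip.calibration(n);return np.array(c['intrinsics']),np.array(c['view'])
def ray(KV,uv):
    K,V=KV;d=V[:3,:3].T@np.linalg.solve(K,[uv[0],uv[1],1.]);return -V[:3,:3].T@V[:3,3],d/np.linalg.norm(d)
def plane(KV,uv,z):
    o,d=ray(KV,uv);return o+d*(z-o[2])/d[2]
def proj(KV,p):
    K,V=KV;q=K@(V[:3,:3]@np.asarray(p)+V[:3,3]);return q[:2]/q[2]
def tri(*kvuv):
    A=np.zeros((3,3));b=np.zeros(3)
    for KV,uv in kvuv:
        o,d=ray(KV,uv);M=np.eye(3)-np.outer(d,d);A+=M;b+=M@o
    p=np.linalg.solve(A,b);return p,[np.linalg.norm(proj(KV,p)-uv) for KV,uv in kvuv]
def blobs(img,lo,hi,amin=30,box=None):
    m=cv2.inRange(cv2.cvtColor(img,cv2.COLOR_BGR2HSV),lo,hi)
    if box:
        k=np.zeros_like(m);x0,y0,x1,y1=box;k[y0:y1,x0:x1]=255;m&=k
    n,_,s,c=cv2.connectedComponentsWithStats(m)
    return [(c[i],s[i]) for i in range(1,n) if s[i][4]>=amin]
E
python3 - <<'E'
from h import *
T,S=P('top'),P('scene');t=cv2.imread('pics/top0.png');s=cv2.imread('pics/scene0.png')
def g(img,box): return max(blobs(img,(10,110,90),(25,255,255),10,box),key=lambda b:b[1][4])
for n,bt,bs in(('A',(125,190,170,235),(305,370,345,396)),('B',(415,230,445,262),(285,155,315,177)),('sq',(172,275,200,305),(375,320,402,343))):
    a=g(t,bt);b=g(s,bs);print(n,a[0],a[1],b[0],b[1],*tri((T,a[0]),(S,b[0])))
    for z in(.07,.1): pass
c=[cv2.resize(t[185:265,120:200],(400,400),interpolation=2),cv2.resize(t[215:295,375:455],(400,400),interpolation=2)]
cv2.imwrite('pics/c1.png',np.hstack(c))
E
```

```text
A [140.058 208.087] [134 200  13  17 138] [325.6115 382.7643] [318 378  17  11 157] [0.573  0.3204 0.2155] [np.float64(0.33484217453130966), np.float64(0.3395604019813534)]
B [430.5    245.2385] [427 237   8  17 130] [298.3067 163.5067] [293 160  13  13  75] [ 0.4986 -0.2681  0.1816] [np.float64(0.2803510514284486), np.float64(0.21850764058815023)]
sq [184.25   288.6513] [179 280  12  18 152] [387.2574 331.3382] [380 325  17  15 136] [0.4137 0.235  0.1828] [np.float64(0.21698184163317624), np.float64(0.20248378470577266)]
```

View pics/c1.png

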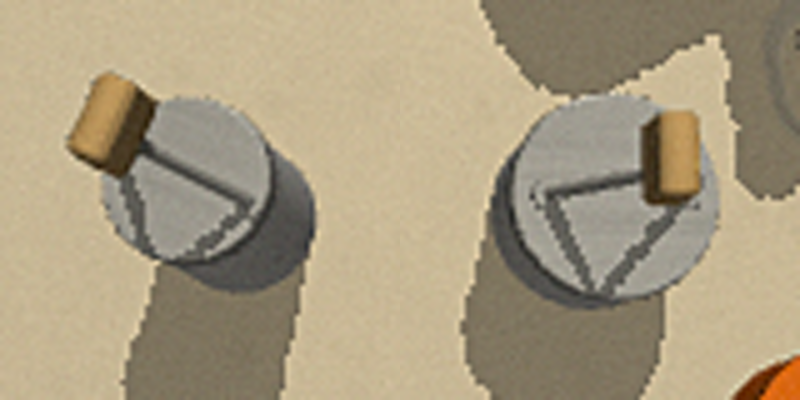

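B, top (416,255), is the squat tin: its lid is about 41 px across against A's 33 px, and its grip height is about 0.18 m against 0.215 m. The hook's tip is near top (320,222) and scene (302,231). Next I'll locate the hook roughly and plan a first look from the wrist.

```bash
python3 - <<'E'
from h import *
T,S=P('top'),P('scene')
print(tri((T,np.array([320.,223])),(S,np.array([302.,231]))))
print('tip',plane(T,(320,223),.227),'arm',plane(T,(312,175),.227))
for a,b in(((282,178),(294,254)),((325,170),(342,243))):
    d=plane(T,a,.012)-plane(T,b,.012);print('plate dir deg',np.degrees(np.arctan2(d[1],d[0])))
p,q=plane(T,(403,253.4),.07),plane(T,(433.6,255.6),.07);print('feet',p,q)
from scipy.spatial.transform import Rotation as R
o=manip.get_obs();Rt=R.from_quat(o['ee_rot']).as_matrix();print(Rt)
K,V=P('wrist');print(K);C=-V[:3,:3].T@V[:3,3];print('cam in tool',Rt.T@(C-o['position']),'axes',Rt.T@V[:3,:3].T)
E
```

```text
(array([ 0.54  , -0.0396,  0.2131]), [np.float64(0.5529089050598814), np.float64(0.4726697417899101)])
tip [ 0.5382 -0.0397  0.227 ] arm [ 0.6367 -0.0248  0.227 ]
plate dir deg 8.609235322904798
plate dir deg 11.863930668711722
feet [ 0.4985 -0.2329  0.07  ] [ 0.4929 -0.3025  0.07  ]
[[ 0.3427 -0.9394 -0.0005]
 [-0.9394 -0.3427  0.0011]
 [-0.0012  0.0001 -1.    ]]
[[431.5689   0.     316.8143]
 [  0.     431.5689 234.698 ]
 [  0.       0.       1.    ]]
cam in tool [-0.001  -0.0767 -0.1428] axes [[ 1.      0.0002  0.0004]
 [-0.0003  0.9537  0.3006]
 [-0.0003 -0.3006  0.9537]]
```

>>> servo_tool:
  moves:
    - {"travel": [0, 0, -57]}
    - {"travel": [0, 0, -57]}
    - {"travel": [-20, -28, -50]}
    - {"travel": [-32, -46, 0]}
    - {"travel": [-32, -46, 0]}
    - {"travel": [-32, -46, 0]}
    - {"travel": [-32, -46, 0]}
    - {"travel": [-32, -46, 0]}
    - {"travel": [-32, -46, 0]}
    - {"travel": [-32, -46, 0]}
    - {"travel": [-32, -46, 0]}
    - {"travel": [-32, -46, 0]}
  claw: 0

```text
$.moves[0]: bad value
```

>>> servo_tool:
  moves:
    - {"travel": [0, 0, 0], "dr": [0, 0, 8]}
    - {"travel": [0, 0, 0], "dr": [0, 0, 8]}
    - {"travel": [0, 0, 0], "dr": [0, 0, 8]}
    - {"travel": [0, 0, 0]}
    - {"travel": [0, 0, 0]}

```text
$.moves[3]: bad value
```

```bash
python3 - <<'E'
from h import *
o=manip.get_obs();print(o['clock'],o['position'],o['joint_pos'],o['joint_velocities'].max() if hasattr(o['joint_velocities'],'max') else 0)
KV=P('wrist');np.savez('w1.npz',K=KV[0],V=KV[1]);cv2.imwrite('pics/w1.png',manip.camera('wrist'))
from scipy.spatial.transform import Rotation as R
print(R.from_quat(o['ee_rot']).as_matrix())
print(proj(KV,[.54,-.04,.227]),proj(KV,[.497,-.267,.173]))
E
```

```text
0.1 [ 0.2141 -0.5869  0.2306] [ 1.1984  0.3328 -0.0647  1.4608  0.0216  1.3498 -0.0885] 0.0018364931078327996
[[ 0.3427 -0.9394 -0.0005]
 [-0.9394 -0.3427  0.0011]
 [-0.0012  0.0001 -1.    ]]
[-11545.1123 -12833.7883] [ -544.2106 -1233.2481]
```

View pics/w1.png

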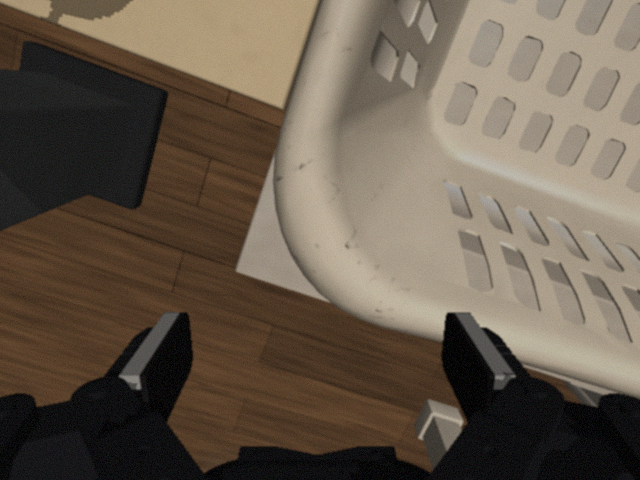

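The moves were refused because every row needs "dr", so this picture still shows the start: the basket fills it and the fingers are at the bottom. I'll resend them.

>>> servo_tool:
  moves:
    - {"travel": [0, 0, -57], "dr": [0, 0, 0]}
    - {"travel": [0, 0, -57], "dr": [0, 0, 0]}
    - {"travel": [-20, -28, -50], "dr": [0, 0, 0]}
    - {"travel": [-32, -46, 0], "dr": [0, 0, 0]}
    - {"travel": [-32, -46, 0], "dr": [0, 0, 0]}
    - {"travel": [-32, -46, 0], "dr": [0, 0, 0]}
    - {"travel": [-32, -46, 0], "dr": [0, 0, 0]}
    - {"travel": [-32, -46, 0], "dr": [0, 0, 0]}
    - {"travel": [-32, -46, 0], "dr": [0, 0, 0]}
    - {"travel": [-32, -46, 0], "dr": [0, 0, 0]}
    - {"travel": [-32, -46, 0], "dr": [0, 0, 0]}
    - {"travel": [-32, -46, 0], "dr": [0, 0, 0]}
  claw: 0

```text
clock: 1.65
position: [0.5245, -0.1448, 0.3952]
ee_rot: [0.819, -0.573, 0.0, 0.0]
ft_force: [-0.2, -1.1, 0.0]
grip_width: 1.003
```

>>> servo_tool:
  moves:
    - {"travel": [0, 0, 0], "dr": [0, 0, 8]}
    - {"travel": [0, 0, 0], "dr": [0, 0, 8]}
    - {"travel": [0, 0, 0], "dr": [0, 0, 8]}
    - {"travel": [0, 0, 0], "dr": [0, 0, 0]}
    - {"travel": [0, 0, 0], "dr": [0, 0, 0]}

```text
clock: 2.28
position: [0.5238, -0.1463, 0.3952]
ee_rot: [-0.683, 0.73, 0.0, -0.0]
ft_force: [0.1, 0.1, -0.1]
grip_width: 0.998
```

```bash
python3 - <<'E'
from h import *
o=manip.get_obs();print(o['clock'],o['position'],o['joint_pos'])
KV=P('wrist');np.savez('w2.npz',K=KV[0],V=KV[1]);cv2.imwrite('pics/w2.png',manip.camera('wrist'))
from scipy.spatial.transform import Rotation as R
print(R.from_quat(o['ee_rot']).as_matrix())
print(proj(KV,[.54,-.04,.227]),proj(KV,[.497,-.267,.173]))
E
```

```text
2.275 [ 0.5238 -0.1463  0.3952] [ 0.5765  0.1475 -0.4449  1.3599  0.0635  1.6484 -1.4961]
[[-0.066  -0.9978 -0.0001]
 [-0.9978  0.066  -0.    ]
 [ 0.      0.0001 -1.    ]]
[171.6629 194.7383] [457.3604 213.0279]
```

View pics/w2.png

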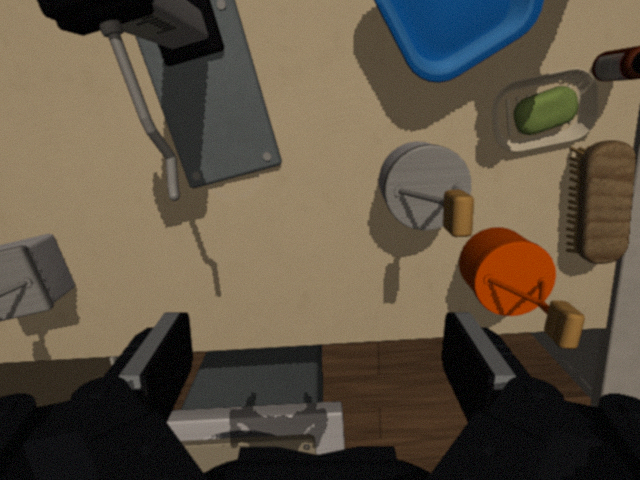

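The wrist picture shows the squat tin's grip at (459,213) and its lid around (427,187), with the orange look-alike at (565,325). The hook tip is at (174,197), its V bottom near (168,158), and the arm runs to the carriage at (113,30). I'll measure these by mask.

```bash
python3 - <<'E'
from h import *
z=np.load('w2.npz');KV=(z['K'],z['V']);im=cv2.imread('pics/w2.png')
c=[cv2.resize(im[20:210,100:195],(300,600),interpolation=2),cv2.resize(im[135:245,375:485],(500,500),interpolation=2)]
c[1]=cv2.copyMakeBorder(c[1],0,100,0,0,cv2.BORDER_CONSTANT)
cv2.imwrite('pics/w2c.png',np.hstack(c))
hsv=cv2.cvtColor(im,cv2.COLOR_BGR2HSV)
for vmin in(60,150,180):
  for b in blobs(im,(10,100,vmin),(25,255,255),100,(435,180,480,245)): print(vmin,b, plane(KV,b[0],.19),plane(KV,b[0],.173))
tip,arm=plane(KV,(173.5,194),.227),plane(KV,(113,32),.227)
d=(tip-arm)[:2];print(tip,arm,np.linalg.norm(d),np.degrees(np.arctan2(-d[1],-d[0])))
# lid circle
print('lid', plane(KV,(427,187),.07))
E
```

```text
60 (array([462.9907, 215.3972]), array([ 445,  189,   35,   56, 1070], dtype=int32)) [ 0.4994 -0.2663  0.19  ] [ 0.4945 -0.272   0.173 ]
[ 0.5405 -0.0414  0.227 ] [ 0.6507 -0.0197  0.227 ] 0.11232447172491698 11.177579473272525
lid [ 0.4998 -0.2657  0.07  ]
```

View pics/w2c.png

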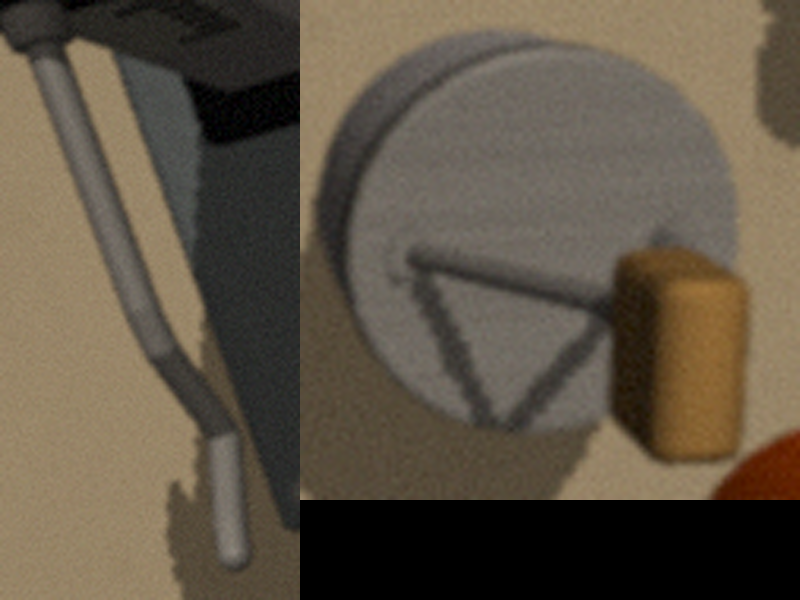

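```bash
python3 - <<'E'
from h import *
z=np.load('w2.npz');KV=(z['K'],z['V'])
f=lambda x,y:((x-300)/4.545+375,y/4.545+135)
c=np.array([plane(KV,f(*q),.19) for q in((665,285),(748,285),(740,460),(655,460))]);print(c,c.mean(0))
for a,b in((3,0),(2,1)):
    d=c[b]-c[a];print(np.linalg.norm(d),np.degrees(np.arctan2(d[1],d[0])))
g=lambda x,y:(x/3.158+100,y/3.158+20)
t=plane(KV,g(234,560),.227);v=plane(KV,g(222,434),.203);a0=plane(KV,g(153,355),.227);a1=plane(KV,g(48,55),.227)
print(t,v,a0,a1)
for p,q in((t,v),(t,a0),(t,a1),(a0,a1),(v,a1)): d=q-p;print(np.linalg.norm(d[:2]),np.degrees(np.arctan2(d[1],d[0])))
E
```

```text
[[ 0.515  -0.2595  0.19  ]
 [ 0.514  -0.2745  0.19  ]
 [ 0.4806 -0.2744  0.19  ]
 [ 0.4817 -0.2586  0.19  ]] [ 0.4978 -0.2667  0.19  ]
0.033311985771145664 -1.4479455592355888
0.03335561981358444 -0.08119458806592263
[ 0.538  -0.0415  0.227 ] [ 0.5644 -0.0353  0.203 ] [ 0.5853 -0.0312  0.227 ] [ 0.6473 -0.0204  0.227 ]
0.027193512026596103 13.078760520302408
0.04845430709165361 12.282478472870565
0.11137216593319617 10.883919423131653
0.0629434041855075 9.807341683820733
0.08420504453397457 10.175263984618004
```

The hook seat is at about (0.564, -0.036) with its direction near +11°. The grip is at about (0.498, -0.2665), and the tool yaw already fits. I'll go down onto the grip.

>>> servo_tool:
  moves:
    - {"travel": [61, 9, 0], "dr": [0, 0, 0]}
    - {"travel": [61, 9, 20], "dr": [0, 0, 0]}
    - {"travel": [0, 0, 50], "dr": [0, 0, 0]}
    - {"travel": [0, 0, 50], "dr": [0, 0, 0]}
    - {"travel": [0, 0, 30], "dr": [0, 0, 0]}
    - {"travel": [0, 0, 0], "dr": [0, 0, 0]}
    - {"travel": [0, 0, 0], "dr": [0, 0, 0]}

```text
clock: 3.2
position: [0.4986, -0.2649, 0.2477]
ee_rot: [-0.683, 0.731, -0.001, 0.0]
ft_force: [0.0, 0.6, 0.6]
grip_width: 1.002
```

```bash
python3 - <<'E'
from h import *
o=manip.get_obs();print(o['clock'],o['position'],o['ft_force'])
KV=P('wrist');np.savez('w3.npz',K=KV[0],V=KV[1]);cv2.imwrite('pics/w3.png',manip.camera('wrist'))
print('expected grip px',proj(KV,[.498,-.2665,.19]))
E
```

```text
3.2 [ 0.4986 -0.2649  0.2477] [0.0388 0.5727 0.6418]
expected grip px [321.5666 261.2046]
```

View pics/w3.png

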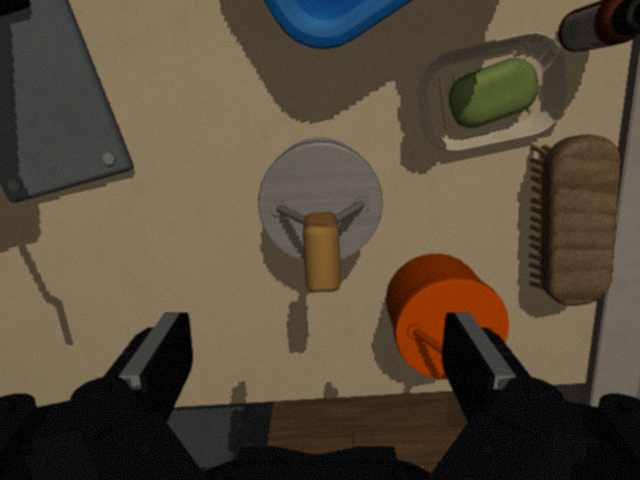

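The tin's grip is centred between the fingers at (322,258), matching the prediction, and is turned about -3°. The orange tin's block is hidden by the right finger, so I'll check its clearance before going down.

```bash
python3 - <<'E'
from h import *
z=np.load('w2.npz');KV=(z['K'],z['V']);T=P('top')
print([plane(KV,q,.19) for q in((553,303),(578,307),(582,345),(560,347))]);print(plane(T,(484,301),.19))
E
```

```text
[array([ 0.4131, -0.3492,  0.19  ]), array([ 0.4077, -0.3719,  0.19  ]), array([ 0.3683, -0.3801,  0.19  ]), array([ 0.3676, -0.3601,  0.19  ])]
[ 0.3833 -0.3689  0.19  ]
```

Its nearest corner is 70 mm or more from the finger in x, so it is clear.

>>> servo_tool:
  moves:
    - {"travel": [1.5, 0, 30], "dr": [0, 0, -3]}
    - {"travel": [0, 0, 35], "dr": [0, 0, 0]}
    - {"travel": [0, 0, 26], "dr": [0, 0, 0]}
    - {"travel": [0, 0, 0], "dr": [0, 0, 0]}
    - {"travel": [0, 0, 0], "dr": [0, 0, 0]}

```text
clock: 3.88
position: [0.4989, -0.2665, 0.1571]
ee_rot: [-0.701, 0.713, -0.001, 0.0]
ft_force: [0.3, 0.9, 0.8]
grip_width: 1.002
```

>>> servo_tool:
  moves:
    - {"travel": [0, 0, 0], "dr": [0, 0, 0]}
    - {"travel": [0, 0, 0], "dr": [0, 0, 0]}
    - {"travel": [0, 0, 0], "dr": [0, 0, 0]}
    - {"travel": [0, 0, 0], "dr": [0, 0, 0]}
    - {"travel": [0, 0, 0], "dr": [0, 0, 0]}
    - {"travel": [0, 0, 0], "dr": [0, 0, 0]}
    - {"travel": [0, 0, 0], "dr": [0, 0, 0]}
    - {"travel": [0, 0, 0], "dr": [0, 0, 0]}
  claw: 1
  squeeze: 60

```text
clock: 4.88
position: [0.498, -0.2664, 0.1552]
ee_rot: [-0.701, 0.713, -0.0, -0.0]
ft_force: [0.6, -2.4, 2.0]
grip_width: 0.199
```

The grip holds, at an opening of 17 mm. Now I'll lift, carry to a point about 90 mm before the hook's seat, and yaw to the hook's direction.

>>> servo_tool:
  moves:
    - {"travel": [0, 0, -15], "dr": [0, 0, 0]}
    - {"travel": [0, 0, -30], "dr": [0, 0, 0]}
    - {"travel": [0, 0, -38], "dr": [0, 0, 0]}
    - {"travel": [0, 0, -35], "dr": [0, 0, 0]}
    - {"travel": [-20, 2, 0], "dr": [0, 0, 0]}
    - {"travel": [-40, 5, 0], "dr": [0, 0, 0]}
    - {"travel": [-50, 6, 0], "dr": [0, 0, 0]}
    - {"travel": [-50, 6, 0], "dr": [0, 0, 0]}
    - {"travel": [-35, 5, 0], "dr": [0, 0, 0]}
    - {"travel": [-18, 2, 0], "dr": [0, 0, -4]}
    - {"travel": [0, 0, 0], "dr": [0, 0, -4]}
    - {"travel": [0, 0, 0], "dr": [0, 0, -4]}

```text
clock: 6.38
position: [0.4747, -0.0525, 0.2721]
ee_rot: [0.773, -0.634, -0.001, 0.001]
ft_force: [-0.9, -0.4, -4.9]
grip_width: 0.208
```

>>> servo_tool:
  moves:
    - {"travel": [0, 0, 0], "dr": [0, 0, 0]}
    - {"travel": [0, 0, 0], "dr": [0, 0, 0]}
    - {"travel": [0, 0, 0], "dr": [0, 0, 0]}
    - {"travel": [0, 0, 0], "dr": [0, 0, 0]}

```text
clock: 6.88
position: [0.4754, -0.0528, 0.273]
ee_rot: [0.772, -0.636, -0.0, 0.0]
ft_force: [-0.1, -0.5, -5.8]
grip_width: 0.204
```

```bash
cat > st.py <<'E'
from h import *
from scipy.spatial.transform import Rotation as R
o=manip.get_obs();Rt=R.from_quat(o['ee_rot']).as_matrix();p=np.array(o['position'])
print(o['clock'],p,o['ft_force'],o['grip_width'],'tin yaw',np.degrees(np.arctan2(-Rt[1,1],-Rt[0,1])))
print('seat-TCP in tool mm',1000*Rt.T@(np.array([.564,-.036,.235])-p))
E
python3 - <<'E'
from st import *
KV=P('wrist');np.savez('w4.npz',K=KV[0],V=KV[1]);im=manip.camera('wrist');s=manip.camera('scene')
cv2.imwrite('pics/w4.png',im)
cv2.imwrite('pics/c4.png',np.hstack([cv2.resize(im,(480,360)),cv2.resize(s[190:330,190:315],(320,360),interpolation=2)]))
print(proj(KV,[.538,-.0415,.227]),proj(KV,[.647,-.0204,.227]),'bar',proj(KV,p-[0,0,.0252]))
E
```

```text
6.875 [ 0.4754 -0.0528  0.273 ] [-0.0615 -0.4957 -5.8318] 0.20421119149423242 tin yaw 11.024035402973013
seat-TCP in tool mm [  0.4844 -90.1525  37.9641]
[320.9555 130.6704] [ 322.3327 -195.8301] bar [318.8208 287.7638]
```

View pics/c4.png

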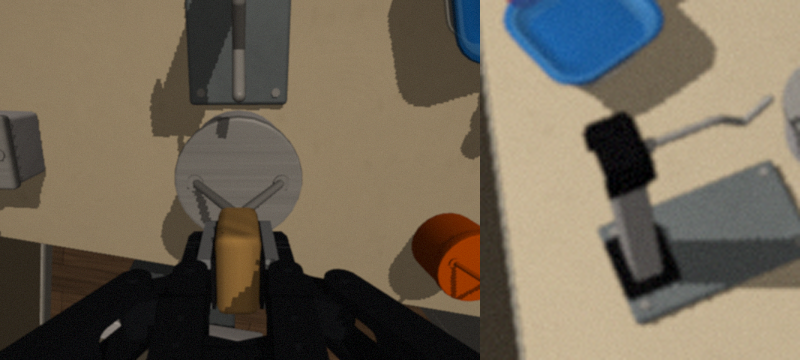

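Viewed: the hook wire runs straight ahead at scaled x≈239, with the tip at (239,97). The tin's bail feet are symmetric about x≈240, so lateral alignment is within about 1 mm. I'll advance over the hook.

>>> servo_tool:
  moves:
    - {"travel": [0, -8, 0], "dr": [0, 0, 0]}
    - {"travel": [0, -14, 0], "dr": [0, 0, 0]}
    - {"travel": [0, -14, 0], "dr": [0, 0, 0]}
    - {"travel": [0, -14, 0], "dr": [0, 0, 0]}
    - {"travel": [0, -14, 0], "dr": [0, 0, 0]}
    - {"travel": [0, -12, 0], "dr": [0, 0, 0]}
    - {"travel": [0, -9, 0], "dr": [0, 0, 0]}
    - {"travel": [0, -5, 0], "dr": [0, 0, 0]}
    - {"travel": [0, 0, 0], "dr": [0, 0, 0]}
    - {"travel": [0, 0, 0], "dr": [0, 0, 0]}
    - {"travel": [0, 0, 0], "dr": [0, 0, 0]}

```text
clock: 8.35
position: [0.5636, -0.0357, 0.2732]
ee_rot: [0.772, -0.636, 0.0, 0.0]
ft_force: [-0.7, -0.5, -5.3]
grip_width: 0.205
```

```bash
python3 - <<'E'
from st import *
im=manip.camera('wrist');s=manip.camera('scene')
cv2.imwrite('pics/c5.png',np.hstack([cv2.resize(im,(400,300)),cv2.resize(s[190:310,220:345],(312,300),interpolation=2)]))
E
```

```text
8.35 [ 0.5636 -0.0357  0.2732] [-0.7069 -0.533  -5.3282] 0.2045611873774492 tin yaw 11.023369055292465
seat-TCP in tool mm [ 0.3728 -0.3704 38.1608]
```

View pics/c5.png

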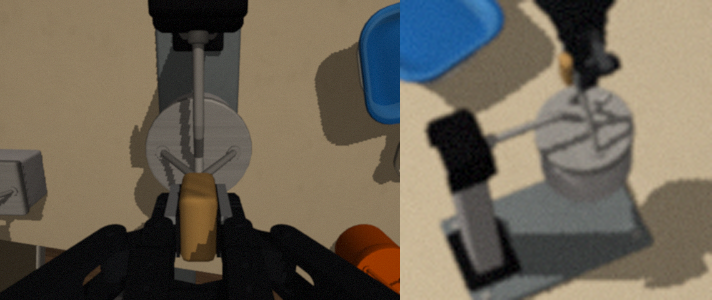

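The hook wire now passes between the bail legs, and the force is unchanged. Lowering.

>>> servo_tool:
  moves:
    - {"travel": [0, 0, 8], "dr": [0, 0, 0]}
    - {"travel": [0, 0, 10], "dr": [0, 0, 0]}
    - {"travel": [0, 0, 10], "dr": [0, 0, 0]}
    - {"travel": [0, 0, 8], "dr": [0, 0, 0]}
    - {"travel": [0, 0, 4], "dr": [0, 0, 0]}
    - {"travel": [0, 0, 4], "dr": [0, 0, 0]}
    - {"travel": [0, 0, 0], "dr": [0, 0, 0]}
    - {"travel": [0, 0, 0], "dr": [0, 0, 0]}
    - {"travel": [0, 0, 0], "dr": [0, 0, 0]}

```text
clock: 9.57
position: [0.5639, -0.0356, 0.2293]
ee_rot: [0.772, -0.636, 0.0, -0.0]
ft_force: [1.3, -1.5, -1.9]
grip_width: 0.204
```

>>> servo_tool:
  moves:
    - {"travel": [0, 0, 4], "dr": [0, 0, 0]}
    - {"travel": [0, 0, 4], "dr": [0, 0, 0]}
    - {"travel": [0, 0, 4], "dr": [0, 0, 0]}
    - {"travel": [0, 0, 2], "dr": [0, 0, 0]}
    - {"travel": [0, 0, 0], "dr": [0, 0, 0]}
    - {"travel": [0, 0, 0], "dr": [0, 0, 0]}
    - {"travel": [0, 0, 0], "dr": [0, 0, 0]}

```text
clock: 10.45
position: [0.564, -0.0356, 0.2153]
ee_rot: [0.772, -0.636, 0.0, -0.0]
ft_force: [3.0, -1.8, 0.8]
grip_width: 0.2
```

```bash
python3 st.py
```

```text
10.45 [ 0.564  -0.0356  0.2153] [ 2.9818 -1.8063  0.8246] 0.20028946789723034 tin yaw 11.0376102768989
seat-TCP in tool mm [  0.4472   0.0458 -19.748 ]
```

The weight is carried, but about 3 N of side force says the bail leans on the tip-side slope. I'll ease 3 mm toward the column and re-check.

>>> servo_tool:
  moves:
    - {"travel": [0.5, -1.5, 0], "dr": [0, 0, 0]}
    - {"travel": [0.5, -1.5, 0], "dr": [0, 0, 0]}
    - {"travel": [0, 0, 0], "dr": [0, 0, 0]}
    - {"travel": [0, 0, 0], "dr": [0, 0, 0]}
    - {"travel": [0, 0, 0], "dr": [0, 0, 0]}

```text
clock: 11.08
position: [0.5652, -0.0356, 0.2141]
ee_rot: [0.772, -0.636, -0.002, 0.001]
ft_force: [-6.4, -0.5, 0.2]
grip_width: 0.201
```

```bash
python3 st.py
```

```text
11.075 [ 0.5652 -0.0356  0.2141] [-6.3694 -0.5063  0.2308] 0.20088455643755032 tin yaw 11.063354711737993
seat-TCP in tool mm [  0.1253   1.3842 -20.9164]
```

>>> servo_tool:
  moves:
    - {"travel": [0, 1, 0], "dr": [0, 0, 0]}
    - {"travel": [0, 1, 0], "dr": [0, 0, 0]}
    - {"travel": [0, 0, 0], "dr": [0, 0, 0]}
    - {"travel": [0, 0, 0], "dr": [0, 0, 0]}
    - {"travel": [0, 0, 0], "dr": [0, 0, 0]}

```text
clock: 11.7
position: [0.5649, -0.0358, 0.215]
ee_rot: [0.772, -0.636, -0.0, -0.0]
ft_force: [-2.4, 2.3, -0.6]
grip_width: 0.204
```

```bash
python3 st.py
```

```text
11.7 [ 0.5649 -0.0358  0.215 ] [-2.3734  2.2631 -0.6314] 0.20416396989597915 tin yaw 11.068144221138345
seat-TCP in tool mm [  0.0062   0.9273 -19.9893]
```

>>> servo_tool:
  moves:
    - {"travel": [-0.5, 0.6, 0], "dr": [0, 0, 0]}
    - {"travel": [0, 0, 0], "dr": [0, 0, 0]}
    - {"travel": [0, 0, 0], "dr": [0, 0, 0]}
  squeeze: 20

```text
clock: 12.08
position: [0.5646, -0.0358, 0.2152]
ee_rot: [0.772, -0.636, 0.0, -0.0]
ft_force: [0.6, 1.7, -0.3]
grip_width: 0.204
```

>>> servo_tool:
  moves:
    - {"travel": [0, 0, 0], "dr": [0, 0, 0]}
    - {"travel": [0, 0, 0], "dr": [0, 0, 0]}
    - {"travel": [0, 0, 0], "dr": [0, 0, 0]}
    - {"travel": [0, 0, 0], "dr": [0, 0, 0]}
    - {"travel": [0, 0, 0], "dr": [0, 0, 0]}
    - {"travel": [0, 0, 0], "dr": [0, 0, 0]}
    - {"travel": [0, 0, 0], "dr": [0, 0, 0]}
    - {"travel": [0, 0, 0], "dr": [0, 0, 0]}
  claw: 0.3

```text
clock: 13.08
position: [0.5643, -0.0359, 0.215]
ee_rot: [0.772, -0.636, 0.0, -0.0]
ft_force: [0.1, 0.0, 0.1]
grip_width: 0.698
```

```bash
python3 - <<'E'
from st import *
im=manip.camera('wrist');s=manip.camera('scene')
cv2.imwrite('pics/c6.png',np.hstack([cv2.resize(im,(400,300)),cv2.resize(s[190:310,220:345],(312,300),interpolation=2)]))
E
```

```text
13.075 [ 0.5643 -0.0359  0.215 ] [0.0898 0.0154 0.0905] 0.6975588432797691 tin yaw 11.045237568561369
seat-TCP in tool mm [  0.0448   0.3065 -19.9514]
```

View pics/c6.png

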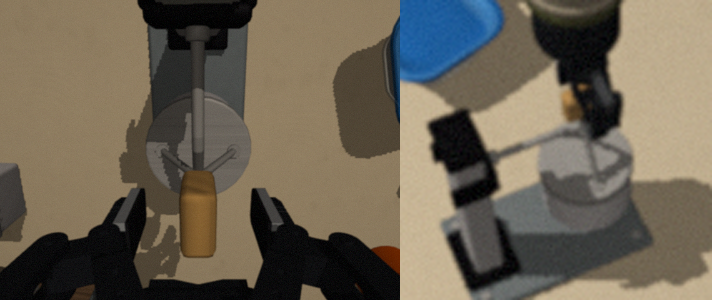

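The tin hangs on the hook with the fingers open either side of the block at (197,213), and the tool force is zero. I'll rise straight up, back away, and let it settle.

>>> servo_tool:
  moves:
    - {"travel": [0, 0, -10], "dr": [0, 0, 0]}
    - {"travel": [0, 0, -25], "dr": [0, 0, 0]}
    - {"travel": [0, 0, -40], "dr": [0, 0, 0]}
    - {"travel": [0, 0, -40], "dr": [0, 0, 0]}
    - {"travel": [0, 0, -30], "dr": [0, 0, 0]}
    - {"travel": [0, 40, 0], "dr": [0, 0, 0]}
    - {"travel": [0, 45, 0], "dr": [0, 0, 0]}
    - {"travel": [0, 0, 0], "dr": [0, 0, 0]}
    - {"travel": [0, 0, 0], "dr": [0, 0, 0]}
    - {"travel": [0, 0, 0], "dr": [0, 0, 0]}
    - {"travel": [0, 0, 0], "dr": [0, 0, 0]}
    - {"travel": [0, 0, 0], "dr": [0, 0, 0]}

```text
clock: 14.68
position: [0.4811, -0.052, 0.3598]
ee_rot: [0.772, -0.636, -0.0, -0.0]
ft_force: [-0.5, -0.7, 0.4]
grip_width: 0.699
```

>>> servo_tool:
  moves:
    - {"travel": [0, 0, 0], "dr": [0, 0, 0]}
    - {"travel": [0, 0, 0], "dr": [0, 0, 0]}
    - {"travel": [0, 0, 0], "dr": [0, 0, 0]}
    - {"travel": [0, 0, 0], "dr": [0, 0, 0]}
    - {"travel": [0, 0, 0], "dr": [0, 0, 0]}
    - {"travel": [0, 0, 0], "dr": [0, 0, 0]}
    - {"travel": [0, 0, 0], "dr": [0, 0, 0]}
    - {"travel": [0, 0, 0], "dr": [0, 0, 0]}
    - {"travel": [0, 0, 0], "dr": [0, 0, 0]}
    - {"travel": [0, 0, 0], "dr": [0, 0, 0]}
    - {"travel": [0, 0, 0], "dr": [0, 0, 0]}
    - {"travel": [0, 0, 0], "dr": [0, 0, 0]}

```text
clock: 16.18
position: [0.4808, -0.0522, 0.36]
ee_rot: [0.772, -0.636, 0.0, 0.0]
ft_force: [0.5, 0.5, -0.1]
grip_width: 0.698
```

```bash
python3 - <<'E'
from st import *
K=P('wrist');L=[]
for i in range(8):
    im=manip.camera('wrist');L.append(im)
    b=[x for x in blobs(im,(10,100,60),(25,255,255),300,(230,60,420,330))]
    print([(x[0],x[1][4]) for x in b])
d=max(np.mean(cv2.absdiff(cv2.blur(L[i],(5,5)),cv2.blur(L[0],(5,5)))) for i in range(8));print('maxdiff',d)
s=manip.camera('scene')
cv2.imwrite('pics/c7.png',np.hstack([cv2.resize(im,(400,300)),cv2.resize(s[190:310,220:345],(312,300),interpolation=2)]))
E
```

```text
16.175 [ 0.4808 -0.0522  0.36  ] [ 0.5011  0.4934 -0.1178] 0.6982518117972988 tin yaw 11.039885227070718
seat-TCP in tool mm [  0.0279 -84.7405 125.0119]
[(array([316.9261,  86.0806]), np.int32(1650))]
[(array([316.9739,  86.0541]), np.int32(1646))]
[(array([316.9805,  86.0378]), np.int32(1641))]
[(array([316.9665,  86.0731]), np.int32(1641))]
[(array([316.9787,  86.0657]), np.int32(1645))]
[(array([316.958,  86.067]), np.int32(1641))]
[(array([316.9063,  86.0694]), np.int32(1643))]
[(array([316.964 ,  86.0993]), np.int32(1641))]
maxdiff 0.6083702256944444
```

View pics/c7.png

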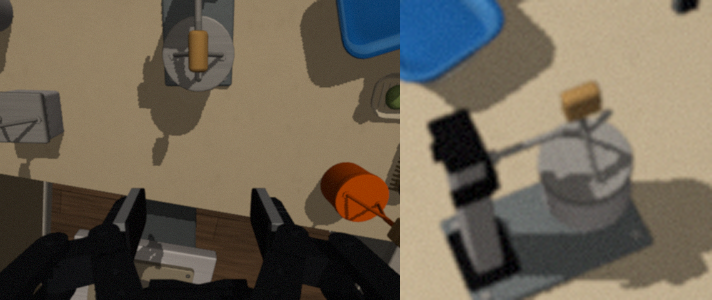

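The tin hangs on the hook, upright. Its block stays within 0.1 px over 0.4 s, and the arm is clear, so I'm handing in.

```bash
python3 -c "
from workcell import manip
print(manip.hand_in())"
```

```text
the job is handed in; nothing more can be done
None
```

The squat round tin now hangs by its bail on the scale's sprung hook. I let go of it, backed the arm well clear and handed the job in at about 16.6 s.

- **Dip and stop:** I lowered the hook about 20 mm with the tin still held, until it carried the full weight. Tool force then read about zero, both before and after the fingers opened. At most the hook was about 21 mm down, well short of the 60 mm bottom stop.
- **Settled:** About 3 s after release, the grip block stayed within 0.1 px over eight wrist images. In the last picture the bail sits in the hook and the tin hangs upright.
- **Side force:** While seating the tin I saw 3 to 6 N sideways on the gripper. I eased this to under 2 N by shifting a millimetre or two before letting go.
- **Other tins:** I did not touch the tall, square or orange tins, and the arm stayed clear of them. I did not re-measure their positions at the end.
- **Refused moves:** My first two move calls were refused because some rows had no "dr". Nothing moved, but it cost one of the 10 pictures I viewed.

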